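# Raise the potter's turntable

## Robot

A 7-joint arm with a two-finger parallel gripper is mounted at the origin on the work surface. World frame = base frame: x ahead of the robot, y to its left, z up, the work surface at z = 0. Lengths are in m, angles in degrees, forces in N, time in s.
With the tool pointing down it reaches from about 0.35 to 0.9 m from the base axis. Payload 7.2 kg.
Tool frame: the origin (TCP) lies at the very end of the fingers, on their centre line; the grasp point (between the pads) lies r.tcp_to_grasp behind it (r.tcp_to_grasp is the distance from the TCP to the grasp point, in m); z points along the fingers, y is the line along which they close (so a half turn about z gives the same grasp; the last joint's range is limited). The gripper opens to 85 mm and grips with 20 to 120 N. Pads are 22 mm wide; open, the fingers measure 114 mm over their backs; the gripper's body (76 mm by 85 mm) begins 54 mm behind the grasp point. The pads swing forward as they close: fully open they stand 13 mm farther back than shut.
Start: joints at [68.686, 23.554, -0.728, 91.456, 0.321, 64.991, -4.71], TCP at [0.187, -0.596, 0.231] pointing down, gripper open.
Joint ranges: [-169.25, 169.25], [-16.82, 113.86], [-84.01, 82.57], [7.8, 145.47], [-59.2, 239.2], [7.22, 106.19], [-163.78, 163.78]. Speed limits (degrees/s): [136.94, 136.94, 172.46, 172.46, 180, 180, 180].

## Interface

Orientations are given as a 3x3 rotation matrix whose columns are the frame's x, y, z axes.
In Python, from station import sensors, cams, r gives the robot as it stands.
- The arm moves only by the tool send_rows, never from a script. Its argument "commands" is a list of rows, each a list of 2 entries, a list of its own where there are three numbers: the shift along the tool's x, y, z in m, then the turn, a rotation vector about the tool's x, y, z in degrees. In form: [[[dx, dy, dz], [wx, wy, wz]], ...]. A call has 1 to 20 rows; each row is the pose to reach, as a shift and turn from the pose commanded when the call began, along the tool's axes at that moment; what a row does not reach only later rows make up. A row lasts 1/12 s, in which the tool goes at most 41.7 mm and 7.16 degrees, less where a joint would pass 70% of its speed; a pose out of reach is approached as far as the arm can. A call with a gripper value outside its range is refused whole. "hand" is the closure, from -1 (fully open) to 1 (shut), set as the call begins (left out, the last holds). The fingers move at their own pace and stop on an object; the grip force is fixed at half the most. Time passes only in rows, so rows that repeat a pose let the fingers close. It gives the time, the measured TCP pose, the force, the opening and the grip force at its end, in the units of the state.
- sensors.get_state(): the state, without advancing time (a new reading comes with each control period).
- cams.camera(name): name is "scene" or "top" or "wrist"; returns a dict with "frame" (480x640x3 uint8, red, green, blue), "fx", "fy", "cx", "cy" (pixels), "R" (3x3) and "t" (3): a world point X has camera coordinates R X + t; the wrist camera has in their place "tool_from_camera" (4x4, takes a point from camera to tool coordinates, whose origin is the TCP and whose axes are the flange's). Camera axes: x right, y down, z forward; pixel columns grow to the right and rows downward; lengths in m; the calibration is good to about 2 mm. A picture is of the moment at which its call begins: read the wrist's pose just before it. There is no depth.
- r.job_done(): hands the job in; it is judged then, once.
The state is a dict: "clock": time; "joint_positions": joint angles; "joint_velocities": joint speeds; "tau": joint torques, N m; "ee_pos": TCP position; "orientation": TCP orientation; "ft_force": force on the tool from outside, world axes, zero at the start; "moment": the same for the moment, N m; "finger_gap": finger opening in m; "grip_force": force on a finger pad.
Only numpy, scipy, OpenCV 4.12 (cv2) and the standard library are available. Lean on these libraries where they do the work, as an engineer would, in place of code of your own. Each camera call takes 0.05 s, during which the arm holds its last target. There are 200 camera calls.

## Task

Get the potter's turntable ready for a small piece: first clear every lump of dried clay off it into the white scrap bin, then slip the spool-shaped wooden riser, wide foot down, over the turntable's spindle until it sits flat on the turntable. Then lay all the round plywood bats flat on top of the riser in one centred stack. Leave the jar, the mug and the brush where they are.

Things in the scene. Friction and masses are not known exactly. Their poses are not given: they have to be found in the camera images.
- turntable: Low fixed potter's turntable: a round metal plate 280 mm in diameter and 14 mm thick on a grey round housing 240 mm in diameter. It does not turn. Origin on its axis at the underside (table level), z up; the plate's top is at z = 55 mm. A fixed upright steel spindle, 24 mm in diameter, rises 60 mm from the centre of the plate; its last 12 mm taper to 12 mm.
- turntable_top (a point): Centre of the turntable plate's top face, at the foot of the spindle; z up.
- spindle_tip (a point): Top of the spindle, 60 mm above the plate.
- spool: Loose turned-wood riser shaped like a spool, 90 mm high, 0.3 kg, stands upright on the table: wide foot 96 mm in diameter and 14 mm thick, neck 48 mm in diameter, top flange 66 mm in diameter and 18 mm thick (from 72 to 90 mm up). A straight bore 30 mm in diameter runs right through it. Origin at the centre of the underside of the foot, z along the axis, towards the top flange.
- spool_top (a point): Centre of the riser's top face, 90 mm above its underside.
- bat0: Plywood bat: flat disc 64 mm in diameter, 20 mm thick, 0.09 kg, lying flat on the table. Origin at the centre of its underside, z along its axis. All bats are alike; 2 or 3 are present.
- bat1: Plywood bat: flat disc 64 mm in diameter, 20 mm thick, 0.09 kg, lying flat on the table. Origin at the centre of its underside, z along its axis. All bats are alike; 2 or 3 are present.
- bat2: Plywood bat: flat disc 64 mm in diameter, 20 mm thick, 0.09 kg, lying flat on the table. Origin at the centre of its underside, z along its axis. All bats are alike; 2 or 3 are present.
- lump0: Lump of dried brown clay, roughly a rounded block, 62 mm long (x) by 36 mm wide (y) by 34 mm high (z), about 0.1 kg. Origin at its centre. At the start it lies on the turntable beside the spindle. 3 or 4 lumps are present.
- lump1: Lump of dried brown clay, roughly a rounded block, 66 mm long (x) by 40 mm wide (y) by 32 mm high (z), about 0.1 kg. Origin at its centre. At the start it lies on the turntable beside the spindle. 3 or 4 lumps are present.
- lump2: Lump of dried brown clay, roughly a rounded block, 60 mm long (x) by 34 mm wide (y) by 36 mm high (z), about 0.1 kg. Origin at its centre. At the start it lies on the turntable beside the spindle. 3 or 4 lumps are present.
- lump3: Lump of dried brown clay, roughly a rounded block, 64 mm long (x) by 38 mm wide (y) by 34 mm high (z), about 0.1 kg. Origin at its centre. At the start it lies on the turntable beside the spindle. 3 or 4 lumps are present.
- bin: White open plastic scrap bin, fixed: 200 mm (its x) by 160 mm (its y) outside, 90 mm high, walls 5 mm. Origin at the centre of its underside.
- jar: Bystander: white ceramic jar with a black cap, 80 mm in diameter, 110 mm high, upright; origin at the centre of its underside.
- mug: Bystander: terracotta mug, 84 mm in diameter, 95 mm high, upright; origin at the centre of its underside.
- brush: Bystander: slim brush, under 250 mm long, lying on the table beyond the turntable, its origin at the underside of its middle.

How it is judged (in metres and radians):
On the way, in this order (a step that is already met when the one before it is completed fails the run):
1. every clay lump lies in the scrap bin, released (x of lump0 in the frame of bin between -0.092 and 0.092 m and y of lump0 in the frame of bin between -0.072 and 0.072 m and z of each of lump0, lump1, lump2, lump3 in the frame of bin below 0.085 m and x of lump1 in the frame of bin between -0.092 and 0.092 m and y of lump1 in the frame of bin between -0.072 and 0.072 m and x of lump2 in the frame of bin between -0.092 and 0.092 m and y of lump2 in the frame of bin between -0.072 and 0.072 m and x of lump3 in the frame of bin between -0.092 and 0.092 m and y of lump3 in the frame of bin between -0.072 and 0.072 m and contact force between each of lump0, lump1, lump2, lump3 and the fingers below 0.1 N), for 0.2 s.
2. the riser sits flat on the turntable, over the spindle, released (z of spool in the frame of turntable_top below 0.004 m and horizontal distance between spool and turntable_top below 0.006 m and angle between spool's own z axis and vertical below 0.05 rad and contact force between spool and the fingers below 0.1 N), for 0.3 s.
3. all the bats lie flat in a centred stack on the riser, released (z of spool in the frame of turntable_top below 0.004 m and horizontal distance between spool and turntable_top below 0.006 m and angle between spool's own z axis and vertical below 0.05 rad and horizontal distance between each of bat0, bat1, bat2 and spool below 0.01 m and z of bat0 in the frame of spool_top between -0.003 and 0.044 m and angle between each of bat0, bat1, bat2's own z axis and vertical below 0.06 rad and linear speed of each of bat0, bat1, bat2 below 0.02 m/s and z of bat1 in the frame of spool_top between -0.003 and 0.044 m and z of bat2 in the frame of spool_top between -0.003 and 0.044 m and contact force between each of bat0, bat1, bat2 and the fingers below 0.1 N), for 0.3 s.
At the end, for the whole second after the job is handed in: Every lump is inside the bin, below its rim; the riser stands upright on the turntable over the spindle, foot down, within 4 mm of the plate; every bat lies flat in one stack on the riser, each within 10 mm of its axis, at rest; jar and mug still upright (x of lump0 in the frame of bin between -0.092 and 0.092 m and y of lump0 in the frame of bin between -0.072 and 0.072 m and z of each of lump0, lump1, lump2, lump3 in the frame of bin below 0.085 m and x of lump1 in the frame of bin between -0.092 and 0.092 m and y of lump1 in the frame of bin between -0.072 and 0.072 m and x of lump2 in the frame of bin between -0.092 and 0.092 m and y of lump2 in the frame of bin between -0.072 and 0.072 m and x of lump3 in the frame of bin between -0.092 and 0.092 m and y of lump3 in the frame of bin between -0.072 and 0.072 m and z of spool in the frame of turntable_top below 0.004 m and horizontal distance between spool and turntable_top below 0.006 m and angle between spool's own z axis and vertical below 0.05 rad and horizontal distance between each of bat0, bat1, bat2 and spool below 0.01 m and z of bat0 in the frame of spool_top between -0.003 and 0.044 m and angle between each of bat0, bat1, bat2's own z axis and vertical below 0.06 rad and linear speed of each of bat0, bat1, bat2, spool below 0.02 m/s and z of bat1 in the frame of spool_top between -0.003 and 0.044 m and z of bat2 in the frame of spool_top between -0.003 and 0.044 m and angle between each of jar, mug's own z axis and vertical below 0.2 rad); the robot touches nothing.
It fails at once if the jar is moved more than 30 mm (distance of jar from where it was at the start of the episode above 0.03 m).
It fails at once if the mug is moved more than 30 mm (distance of mug from where it was at the start of the episode above 0.03 m).
It fails at once if the brush is moved more than 30 mm (distance of brush from where it was at the start of the episode above 0.03 m).
Of lump0, lump1, lump2, lump3 only 3 to 4 are there at a start; the rules pass over those that are not, and their reading is None.
Of bat0, bat1, bat2 only 2 to 3 are there at a start; the rules pass over those that are not, and their reading is None.
At some moment in a run one of lump0, lump1, lump2, lump3, spool may be knocked a few centimetres aside while the robot is not near it.
It also fails if it takes over 210 s, if anything falls off the work surface, if the arm or the gripper's body presses on something with over 40 N, if the wrist force passes 120 N, or if a joint passes its speed limit or range.

## Working session

There is one attempt and no reset: what is moved stays moved. The work goes in short steps, Python scripts to look and compute and a tool call to move; the robot and the scene stay as the last step left them, time stands still between calls to the robot, and variables do not carry over. Pictures are saved under pics/ and viewed, at most 14 in all, crops included, and the job is handed in when it is done.

Besides the shell and the picture viewer there is one more tool, called as name([rows], argument=value, ...), one row to a line, values as JSON. send_rows: Moves the arm, as the interface text tells. Its arguments: {"type":"object","properties":{"commands":{"type":"array"},"hand":{"type":"number"}},"required":["commands"]}

```bash
ls; mkdir -p pics
python3 - <<'E'
from station import sensors, cams, r
import cv2,numpy as np
s=sensors.get_state()
print(s['clock'],s['ee_pos'],np.round(s['orientation'],3),s['finger_gap'],r.tcp_to_grasp)
for n in ['scene','top','wrist']:
    c=cams.camera(n); cv2.imwrite(f'pics/{n}0.png',c['frame'][:,:,::-1])
    print(n,{k:np.round(v,4).tolist() for k,v in c.items() if k!='frame'})
E
```

```text
pics
0.0 [ 0.18675819 -0.59594238  0.23048494] [[ 0.954  0.299 -0.001]
 [ 0.299 -0.954  0.001]
 [-0.    -0.002 -1.   ]] 0.08558575762888072 0.0187
scene {'fx': 593.4937, 'fy': 593.4937, 'cx': 318.4892, 'cy': 234.787, 'R': [[-0.6459, 0.7633, -0.0099], [0.4682, 0.3859, -0.7949], [-0.6029, -0.5181, -0.6067]], 't': [0.3788, -0.1757, 1.8892]}
top {'fx': 512.7886, 'fy': 512.7886, 'cx': 321.5651, 'cy': 242.3296, 'R': [[0.0081, -0.9997, 0.0235], [-0.9865, -0.0118, -0.1632], [0.1634, -0.0218, -0.9863]], 't': [-0.0237, 0.5847, 1.2446]}
wrist {'fx': 336.1782, 'fy': 336.1782, 'cx': 314.4971, 'cy': 237.1111, 'tool_from_camera': [[-0.0003, -0.9502, -0.3115, 0.0792], [1.0, -0.0005, 0.0003, 0.0], [-0.0005, -0.3115, 0.9502, -0.1423], [0.0, 0.0, 0.0, 1.0]]}
```

View pics/top0.png

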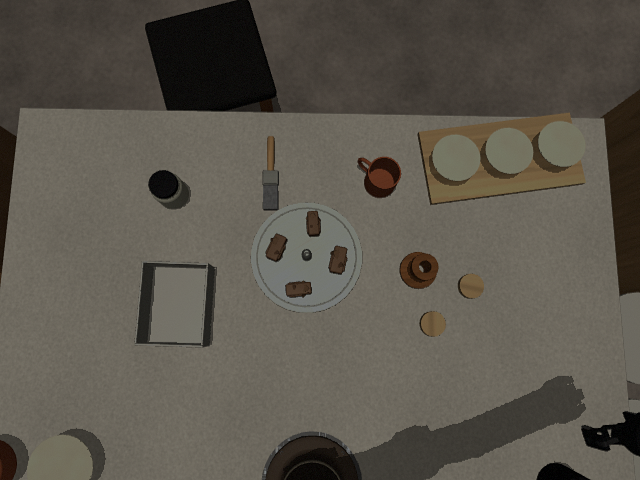

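View pics/scene0.png

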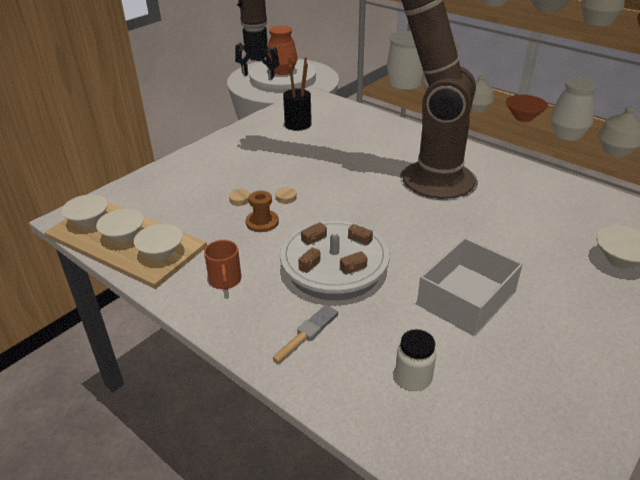

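The top view shows four lumps on the plate at (313,223), (277,247), (338,260) and (298,289), with the spindle tip at (307,254). The spool is at (424,267), foot down, and two bats are at (471,286) and (433,323). The bin is around (178,305), the jar at (165,186), the mug at (381,174) and the brush at (270,172). The scene view agrees.

```bash
cat > h.py <<'E'
from station import sensors, cams, r
import cv2,numpy as np
from scipy.spatial.transform import Rotation as Ro
def pose():
    s=sensors.get_state(); return s,np.array(s['ee_pos']),np.array(s['orientation'])
def shot(n):
    s,p,R=pose(); c=cams.camera(n); c['frame']=np.ascontiguousarray(c['frame'])
    if n=='wrist':
        T=np.array(c['tool_from_camera']); Rc=R@T[:3,:3]; o=p+R@T[:3,3]
    else:
        Rc=np.array(c['R']).T; o=-Rc@np.array(c['t'])
    c['Rc']=Rc;c['o']=o; return c
def w(c,uv,z):
    uv=np.atleast_2d(uv).astype(float)
    d=np.c_[(uv[:,0]-c['cx'])/c['fx'],(uv[:,1]-c['cy'])/c['fy'],np.ones(len(uv))]@c['Rc'].T
    return (c['o']+d*((z-c['o'][2])/d[:,2])[:,None])[:,:2]
def px(c,X):
    q=(np.array(X)-c['o'])@c['Rc']; return np.array([c['cx']+c['fx']*q[...,0]/q[...,2],c['cy']+c['fy']*q[...,1]/q[...,2]]).T
def blobs(c,mask,amin):
    m=cv2.morphologyEx(mask.astype(np.uint8)*255,cv2.MORPH_OPEN,np.ones((3,3)))
    return [k for k in cv2.findContours(m,cv2.RETR_EXTERNAL,cv2.CHAIN_APPROX_NONE)[0] if cv2.contourArea(k)>amin]
def rect(c,k,z):
    P=w(c,k[:,0,:],z); (x,y),(a,b),t=cv2.minAreaRect((P*1000).astype(np.float32))
    if a<b: a,b,t=b,a,t+90
    return np.array([x,y])/1000,a,b,t%180
def go(x,y,z,yaw):
    """shift and turn (tool axes) from now to TCP x,y,z, tool down, x axis at yaw deg"""
    s,p,R=pose(); yw=np.radians(yaw)
    Rt=np.array([[np.cos(yw),np.sin(yw),0],[np.sin(yw),-np.cos(yw),0],[0,0,-1]])
    print('go',np.round(R.T@(np.array([x,y,z])-p),4).tolist(),np.round(Ro.from_matrix(R.T@Rt).as_rotvec(degrees=True),2).tolist())
E
python3 - <<'E'
from h import *
c=shot('top'); f=c['frame']; hsv=cv2.cvtColor(f,cv2.COLOR_RGB2HSV)
H,S,V=[hsv[...,i].astype(int) for i in range(3)]
print('hsv',[(q,hsv[q[1],q[0]].tolist()) for q in [(313,223),(471,286),(408,268),(307,230),(270,200)]])
for k in blobs(c,(S>80)&(H<25),60):
    x,y,ww,hh=cv2.boundingRect(k)
    if y<195 or y>370: continue
    for z in (0.02,0.085): 
        q=rect(c,k,z); print((x,y,ww,hh),z,np.round(q[0],4),np.round(q[1:],1))
# bin, spindle
print('spindle',w(c,(307,254),0.115),'plate',w(c,[(251,258),(362,257),(307,204),(306,312)],0.055))
print('bin rim',w(c,[(143,262),(215,262),(211,347),(136,346)],0.09))
print('spool top',w(c,(424,267),0.09))
E
```

```text
hsv [((313, 223), [13, 114, 74]), ((471, 286), [17, 118, 102]), ((408, 268), [11, 166, 46]), ((307, 230), [13, 119, 60]), ((270, 200), [15, 8, 61])]
(420, 312, 26, 24) 0.02 [ 0.3854 -0.3001] [63.8 57.4 90.4]
(420, 312, 26, 24) 0.085 [ 0.3848 -0.2846] [60.6 54.5 90.4]
(286, 282, 25, 15) 0.02 [0.469  0.0404] [60.9 35.5 90.7]
(286, 282, 25, 15) 0.085 [0.4642 0.0389] [57.9 33.7 90.7]
(458, 274, 26, 24) 0.02 [ 0.4823 -0.4007] [65.1 58.9 90.5]
(458, 274, 26, 24) 0.085 [ 0.4769 -0.3802] [61.8 55.9 90.5]
(400, 252, 38, 37) 0.02 [ 0.5209 -0.268 ] [95.6 93.1 89. ]
(400, 252, 38, 37) 0.085 [ 0.5136 -0.2541] [90.8 88.5 89. ]
(329, 246, 18, 28) 0.02 [ 0.5459 -0.0608] [ 69.4  41.3 170.9]
(329, 246, 18, 28) 0.085 [ 0.5373 -0.0573] [ 65.9  39.3 170.9]
(266, 234, 20, 27) 0.02 [0.5763 0.0984] [ 66.9  40.9 160.6]
(266, 234, 20, 27) 0.085 [0.5661 0.094 ] [ 63.6  38.8 160.6]
(307, 211, 13, 25) 0.02 [0.6403 0.0042] [63.5 31.1  0.7]
(307, 211, 13, 25) 0.085 [0.627  0.0045] [60.3 29.6  0.7]
spindle [[0.54530715 0.01809572]] plate [[ 0.54219629  0.15758689]
 [ 0.54782483 -0.11911743]
 [ 0.68196046  0.02010525]
 [ 0.41024412  0.0191023 ]]
bin rim [[0.52494465 0.41206263]
 [0.52684636 0.23979238]
 [0.32583173 0.24072923]
 [0.32686852 0.41554935]]
spool top [[ 0.5201906  -0.26647755]]
```

```bash
cat >> h.py <<'E'
def plan(*calls):
    """each call a list of waypoints x,y,z,yaw; chained from the present pose"""
    s,p,R=pose()
    for i,cl in enumerate(calls):
        for x,y,z,yaw in cl:
            yw=np.radians(yaw); Rt=np.array([[np.cos(yw),np.sin(yw),0],[np.sin(yw),-np.cos(yw),0],[0,0,-1]])
            print(i,np.round(R.T@(np.array([x,y,z])-p),4).tolist(),np.round(Ro.from_matrix(R.T@Rt).as_rotvec(degrees=True),1).tolist())
        p=np.array([x,y,z]);R=Rt
E
python3 - <<'E'
from h import *
A=(.464,.039);B=(.537,-.057);C=(.567,.094);D=(.628,.0045)
L=[(*A,90),(*B,171),(*C,161),(*D,180)]
bp=[(.466,.307),(.386,.347),(.386,.307),(.466,.347)]
calls=[]
for (x,y,w_),(bx,by) in zip(L,bp):
    calls+= [[(x,y,.18,w_),(x,y,.060,w_)],[(x,y,.06,w_),(x,y,.18,w_)],[(bx,by,.18,w_),(bx,by,.075,w_)],[(bx,by,.075,w_),(bx,by,.18,w_)]]
plan(*calls)
E
```

```text
0 [0.4545, -0.5231, 0.0512] [-0.0, -0.0, -72.6]
0 [0.4545, -0.523, 0.1712] [-0.0, -0.0, -72.6]
1 [0.0, 0.0, 0.0] [0.0, 0.0, 0.0]
1 [0.0, 0.0, -0.12] [0.0, 0.0, 0.0]
2 [0.268, 0.002, 0.0] [0.0, 0.0, 0.0]
2 [0.268, 0.002, 0.105] [0.0, 0.0, 0.0]
3 [0.0, 0.0, 0.0] [0.0, 0.0, 0.0]
3 [0.0, 0.0, -0.105] [0.0, 0.0, 0.0]
4 [-0.364, 0.071, 0.0] [0.0, 0.0, -81.0]
4 [-0.364, 0.071, 0.12] [0.0, 0.0, -81.0]
5 [0.0, 0.0, 0.0] [0.0, 0.0, 0.0]
5 [0.0, 0.0, -0.12] [0.0, 0.0, 0.0]
6 [0.2123, 0.3754, 0.0] [0.0, 0.0, 0.0]
6 [0.2123, 0.3754, 0.105] [0.0, 0.0, 0.0]
7 [0.0, 0.0, 0.0] [0.0, 0.0, 0.0]
7 [0.0, 0.0, -0.105] [0.0, 0.0, 0.0]
8 [-0.2183, -0.2216, 0.0] [0.0, 0.0, 10.0]
8 [-0.2183, -0.2216, 0.12] [0.0, 0.0, 10.0]
9 [0.0, 0.0, 0.0] [0.0, 0.0, 0.0]
9 [0.0, 0.0, -0.12] [0.0, 0.0, 0.0]
10 [0.2405, 0.1425, 0.0] [0.0, 0.0, 0.0]
10 [0.2405, 0.1425, 0.105] [0.0, 0.0, 0.0]
11 [0.0, 0.0, 0.0] [0.0, 0.0, 0.0]
11 [0.0, 0.0, -0.105] [0.0, 0.0, 0.0]
12 [-0.3273, -0.2072, 0.0] [0.0, 0.0, -19.0]
12 [-0.3273, -0.2072, 0.12] [0.0, 0.0, -19.0]
13 [0.0, 0.0, 0.0] [0.0, 0.0, 0.0]
13 [0.0, 0.0, -0.12] [0.0, 0.0, 0.0]
14 [0.162, 0.3425, 0.0] [0.0, 0.0, 0.0]
14 [0.162, 0.3425, 0.105] [0.0, 0.0, 0.0]
15 [0.0, 0.0, 0.0] [0.0, 0.0, 0.0]
15 [0.0, 0.0, -0.105] [0.0, 0.0, 0.0]
```

send_rows([
  [[0.4545,-0.5231,0.0512],[0,0,-72.6]],
  [[0.4545,-0.5231,0.0512],[0,0,-72.6]],
  [[0.4545,-0.5231,0.0512],[0,0,-72.6]],
  [[0.4545,-0.5231,0.0512],[0,0,-72.6]],
  [[0.4545,-0.5231,0.0512],[0,0,-72.6]],
  [[0.4545,-0.5231,0.0512],[0,0,-72.6]],
  [[0.4545,-0.5231,0.0512],[0,0,-72.6]],
  [[0.4545,-0.5231,0.0512],[0,0,-72.6]],
  [[0.4545,-0.5231,0.0512],[0,0,-72.6]],
  [[0.4545,-0.5231,0.0512],[0,0,-72.6]],
  [[0.4545,-0.5231,0.0512],[0,0,-72.6]],
  [[0.4545,-0.5231,0.0512],[0,0,-72.6]],
  [[0.4545,-0.5231,0.0512],[0,0,-72.6]],
  [[0.4545,-0.5231,0.0512],[0,0,-72.6]],
  [[0.4545,-0.5231,0.0512],[0,0,-72.6]],
  [[0.4545,-0.5231,0.0512],[0,0,-72.6]],
  [[0.4545,-0.5231,0.0512],[0,0,-72.6]],
  [[0.4545,-0.5231,0.0512],[0,0,-72.6]],
  [[0.4545,-0.5231,0.0512],[0,0,-72.6]],
  [[0.4545,-0.5231,0.0512],[0,0,-72.6]],
], hand=-0.4)

```text
clock: 1.87
ee_pos: [0.4637, 0.0381, 0.1798]
orientation: [[-0.0, 1.0, -0.001], [1.0, 0.0, -0.001], [-0.001, -0.001, -1.0]]
ft_force: [-0.2, 0.7, 0.7]
finger_gap: 0.0598
grip_force: 0.0
```

Run:
```python
from h import *
c=shot('wrist'); cv2.imwrite('pics/w1.png',c['frame'][:,:,::-1]); s,p,R=pose()
print(s['clock'],p,np.round(R,3).tolist(),s['finger_gap'])
print('px of lump tops',px(c,[(.464,.039,.089),(.537,-.057,.089),(.567,.094,.089),(.628,.0045,.089),(.545,.019,.115)]).round(0).tolist())
```

```text
1.9167 [0.46369721 0.03742305 0.17989534] [[0.001, 1.0, -0.001], [1.0, -0.001, -0.001], [-0.001, -0.001, -1.0]] 0.05999328036870707
px of lump tops [[316.0, 240.0], [405.0, 351.0], [468.0, 163.0], [531.0, 283.0], [436.0, 280.0]]
```

View pics/w1.png

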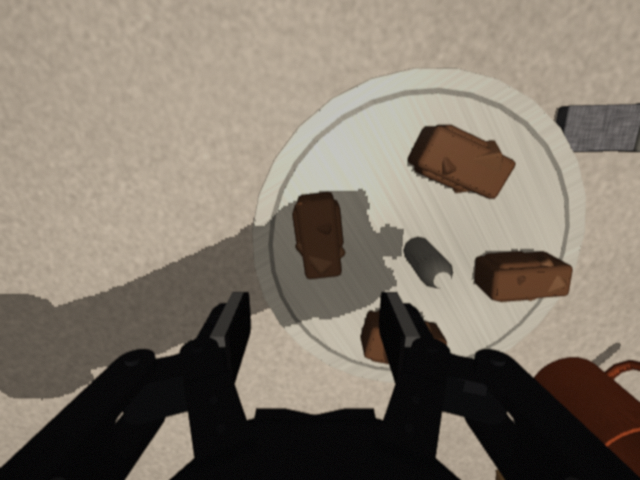

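The wrist view matches the predictions to within a few mm: lump A at (321,238), C at (463,163), D at (524,280) and the spindle tip at (442,279). Next I descend on A and grip it.

send_rows([
  [[0.001,0.002,0.04],[0,0,0]],
  [[0.001,0.002,0.08],[0,0,0]],
  [[0.001,0.002,0.11],[0,0,0]],
  [[0.001,0.002,0.12],[0,0,0]],
  [[0.001,0.002,0.12],[0,0,0]],
  [[0.001,0.002,0.12],[0,0,0]],
])

```text
clock: 2.42
ee_pos: [0.4664, 0.0391, 0.0608]
orientation: [[0.001, 1.0, -0.0], [1.0, -0.001, -0.0], [-0.0, -0.0, -1.0]]
ft_force: [0.6, 0.7, 1.2]
finger_gap: 0.0598
grip_force: 0.0
```

send_rows([
  [[0,0,0],[0,0,0]],
  [[0,0,0],[0,0,0]],
  [[0,0,0],[0,0,0]],
  [[0,0,0],[0,0,0]],
  [[0,0,0],[0,0,0]],
  [[0,0,0],[0,0,0]],
  [[0,0,0],[0,0,0]],
  [[0,0,0],[0,0,0]],
], hand=1)

```text
clock: 3.08
ee_pos: [0.4676, 0.0396, 0.0623]
orientation: [[0.0, 1.0, 0.004], [1.0, -0.0, -0.001], [-0.001, 0.004, -1.0]]
ft_force: [-1.6, -1.2, 8.7]
finger_gap: 0.0358
grip_force: 58.0
```

send_rows([
  [[0,0,-0.04],[0,0,0]],
  [[0,0,-0.08],[0,0,0]],
  [[0,0,-0.12],[0,0,0]],
  [[0,0,-0.12],[0,0,0]],
  [[0,0,-0.12],[0,0,0]],
])

```text
clock: 3.5
ee_pos: [0.468, 0.0397, 0.1835]
orientation: [[0.001, 1.0, 0.007], [1.0, -0.001, -0.001], [-0.001, 0.007, -1.0]]
ft_force: [0.8, -0.3, -1.6]
finger_gap: 0.0356
grip_force: 59.7
```

send_rows([
  [[0.267,0,0],[0,0,0]],
  [[0.267,0,0],[0,0,0]],
  [[0.267,0,0],[0,0,0]],
  [[0.267,0,0],[0,0,0]],
  [[0.267,0,0],[0,0,0]],
  [[0.267,0,0],[0,0,0]],
  [[0.267,0,0],[0,0,0]],
  [[0.267,0,0],[0,0,0]],
  [[0.267,0,0.04],[0,0,0]],
  [[0.267,0,0.08],[0,0,0]],
  [[0.267,0,0.105],[0,0,0]],
  [[0.267,0,0.105],[0,0,0]],
  [[0.267,0,0.105],[0,0,0]],
  [[0.267,0,0.105],[0,0,0]],
])

```text
clock: 4.67
ee_pos: [0.4667, 0.3069, 0.0764]
orientation: [[0.0, 1.0, 0.001], [1.0, -0.0, 0.001], [0.001, 0.001, -1.0]]
ft_force: [0.1, 0.5, -2.2]
finger_gap: 0.0358
grip_force: 59.5
```

send_rows([
  [[0,0,0],[0,0,0]],
  [[0,0,0],[0,0,0]],
  [[0,0,0],[0,0,0]],
  [[0,0,0],[0,0,0]],
  [[0,0,0],[0,0,0]],
  [[0,0,-0.04],[0,0,0]],
  [[0,0,-0.08],[0,0,0]],
  [[0,0,-0.105],[0,0,0]],
  [[0,0,-0.105],[0,0,0]],
], hand=-0.4)

```text
clock: 5.42
ee_pos: [0.4681, 0.3091, 0.186]
orientation: [[-0.0, 1.0, 0.007], [1.0, 0.0, 0.005], [0.005, 0.007, -1.0]]
ft_force: [0.1, 0.7, -0.8]
finger_gap: 0.0598
grip_force: 0.0
```

Run:
```python
from h import *
c=shot('top'); f=c['frame']; hsv=cv2.cvtColor(f,cv2.COLOR_RGB2HSV)
H,S,V=[hsv[...,i].astype(int) for i in range(3)]
print(pose()[0]['clock'],pose()[1])
for k in blobs(c,(S>80)&(H<25),60):
    x,y,ww,hh=cv2.boundingRect(k)
    if y<195 or y>370: continue
    q=rect(c,k,.085); print((x,y,ww,hh),np.round(q[0],4),np.round(q[1:],1))
B=(.539,-.057);C=(.567,.094);D=(.626,.0045)
L=[(*B,171),(*C,161),(*D,180)]
bp=[(.386,.347),(.386,.307),(.466,.347)]
calls=[]
for (x,y,w_),(bx,by) in zip(L,bp):
    calls+= [[(x,y,.18,w_),(x,y,.060,w_)],[(bx,by,.18,w_),(bx,by,.075,w_)]]
    if w_==171: 
        plan(*calls); calls=[]
```

```text
5.4667 [0.46748715 0.30801917 0.18333478]
(203, 339, 94, 110) [0.2306 0.1547] [205.3 178.4  43.8]
(420, 311, 26, 26) [ 0.3848 -0.2847] [60.  58.5 44.8]
(458, 274, 26, 24) [ 0.4769 -0.3802] [61.8 55.9 90.5]
(400, 252, 38, 37) [ 0.5136 -0.2541] [90.8 88.5 89. ]
(329, 246, 18, 28) [ 0.5373 -0.0573] [ 65.9  39.3 170.9]
(266, 234, 20, 27) [0.5662 0.0941] [ 63.6  38.5 160.6]
(70, 225, 168, 156) [0.445 0.379] [412.8 191.9  51.2]
(307, 211, 13, 25) [0.627  0.0045] [60.3 29.6  0.7]
0 [-0.365, 0.0715, 0.0027] [0.4, 0.1, -81.0]
0 [-0.3654, 0.0709, 0.1227] [0.4, 0.1, -81.0]
1 [0.2143, 0.3751, -0.12] [0.0, 0.0, 0.0]
1 [0.2143, 0.3751, -0.015] [0.0, 0.0, 0.0]
```

send_rows([
  [[-0.364,0.072,0],[0,0,-81]],
  [[-0.364,0.072,0],[0,0,-81]],
  [[-0.364,0.072,0],[0,0,-81]],
  [[-0.364,0.072,0],[0,0,-81]],
  [[-0.364,0.072,0],[0,0,-81]],
  [[-0.364,0.072,0],[0,0,-81]],
  [[-0.364,0.072,0],[0,0,-81]],
  [[-0.364,0.072,0],[0,0,-81]],
  [[-0.364,0.072,0],[0,0,-81]],
  [[-0.364,0.072,0],[0,0,-81]],
  [[-0.364,0.072,0],[0,0,-81]],
  [[-0.364,0.072,0],[0,0,-81]],
  [[-0.364,0.072,0],[0,0,-81]],
  [[-0.364,0.072,0],[0,0,-81]],
  [[-0.364,0.072,0.04],[0,0,-81]],
  [[-0.364,0.072,0.08],[0,0,-81]],
  [[-0.364,0.072,0.11],[0,0,-81]],
  [[-0.364,0.072,0.12],[0,0,-81]],
  [[-0.364,0.072,0.12],[0,0,-81]],
  [[-0.364,0.072,0.12],[0,0,-81]],
])

```text
clock: 7.13
ee_pos: [0.5386, -0.0565, 0.0608]
orientation: [[-0.988, 0.157, 0.0], [0.157, 0.988, 0.0], [-0.0, 0.0, -1.0]]
ft_force: [0.8, -0.9, 0.8]
finger_gap: 0.0597
grip_force: 0.0
```

send_rows([
  [[0,0,0],[0,0,0]],
  [[0,0,0],[0,0,0]],
  [[0,0,0],[0,0,0]],
  [[0,0,0],[0,0,0]],
  [[0,0,0],[0,0,0]],
  [[0,0,0],[0,0,0]],
  [[0,0,-0.04],[0,0,0]],
  [[0,0,-0.08],[0,0,0]],
  [[0,0,-0.12],[0,0,0]],
  [[0,0,-0.12],[0,0,0]],
  [[0,0,-0.12],[0,0,0]],
], hand=1)

```text
clock: 8.05
ee_pos: [0.54, -0.0574, 0.1838]
orientation: [[-0.988, 0.157, 0.006], [0.157, 0.988, -0.002], [-0.007, -0.001, -1.0]]
ft_force: [-0.8, 0.3, -2.5]
finger_gap: 0.0386
grip_force: 61.1
```

send_rows([
  [[0.214,0.375,0],[0,0,0]],
  [[0.214,0.375,0],[0,0,0]],
  [[0.214,0.375,0],[0,0,0]],
  [[0.214,0.375,0],[0,0,0]],
  [[0.214,0.375,0],[0,0,0]],
  [[0.214,0.375,0],[0,0,0]],
  [[0.214,0.375,0],[0,0,0]],
  [[0.214,0.375,0],[0,0,0]],
  [[0.214,0.375,0],[0,0,0]],
  [[0.214,0.375,0],[0,0,0]],
  [[0.214,0.375,0],[0,0,0]],
  [[0.214,0.375,0],[0,0,0]],
  [[0.214,0.375,0],[0,0,0]],
  [[0.214,0.375,0.04],[0,0,0]],
  [[0.214,0.375,0.08],[0,0,0]],
  [[0.214,0.375,0.105],[0,0,0]],
  [[0.214,0.375,0.105],[0,0,0]],
  [[0.214,0.375,0.105],[0,0,0]],
])

```text
clock: 9.55
ee_pos: [0.3854, 0.3447, 0.0743]
orientation: [[-0.987, 0.158, -0.002], [0.158, 0.987, -0.002], [0.002, -0.003, -1.0]]
ft_force: [0.4, 1.0, -0.7]
finger_gap: 0.0391
grip_force: 60.9
```

send_rows([
  [[0,0,0],[0,0,0]],
  [[0,0,0],[0,0,0]],
  [[0,0,0],[0,0,0]],
  [[0,0,0],[0,0,0]],
  [[0,0,0],[0,0,0]],
  [[0,0,-0.04],[0,0,0]],
  [[0,0,-0.08],[0,0,0]],
  [[0,0,-0.105],[0,0,0]],
  [[0,0,-0.105],[0,0,0]],
], hand=-0.4)

```text
clock: 10.3
ee_pos: [0.3868, 0.3492, 0.1856]
orientation: [[-0.988, 0.156, 0.006], [0.156, 0.988, 0.005], [-0.005, 0.006, -1.0]]
ft_force: [0.9, 0.4, 0.8]
finger_gap: 0.0597
grip_force: 0.0
```

send_rows([
  [[-0.218,-0.222,0],[0,0,10]],
  [[-0.218,-0.222,0],[0,0,10]],
  [[-0.218,-0.222,0],[0,0,10]],
  [[-0.218,-0.222,0],[0,0,10]],
  [[-0.218,-0.222,0],[0,0,10]],
  [[-0.218,-0.222,0],[0,0,10]],
  [[-0.218,-0.222,0],[0,0,10]],
  [[-0.218,-0.222,0],[0,0,10]],
  [[-0.218,-0.222,0],[0,0,10]],
  [[-0.218,-0.222,0],[0,0,10]],
])

```text
clock: 11.13
ee_pos: [0.5663, 0.092, 0.1797]
orientation: [[-0.945, 0.328, -0.001], [0.328, 0.945, 0.0], [0.001, 0.0, -1.0]]
ft_force: [-0.9, 0.9, -0.0]
finger_gap: 0.0596
grip_force: 0.0
```

Run:
```python
from h import *
c=shot('wrist'); cv2.imwrite('pics/w2.png',c['frame'][:,:,::-1]); print(pose()[1])
f=c['frame']; hsv=cv2.cvtColor(f,cv2.COLOR_RGB2HSV);H,S,V=[hsv[...,i].astype(int) for i in range(3)]
for k in blobs(c,(S>100)&(H<25),800): q=rect(c,k,.085); print(cv2.boundingRect(k),np.round(q[0],4),np.round(q[1:],1))
```

```text
[0.5655764  0.09366602 0.17998098]
(0, 419, 47, 50) [ 0.6595 -0.2354] [ 81.7  21.8 114. ]
(124, 411, 70, 69) [ 0.7195 -0.1085] [108.8  42.1 127.3]
(157, 303, 50, 52) [ 0.6018 -0.0351] [ 48.6  27.4 113.8]
(0, 258, 24, 68) [ 0.5306 -0.1487] [ 61.1  17.5 144.5]
(292, 194, 53, 86) [0.565  0.0943] [ 66.5  38.4 160.8]
(531, 0, 63, 41) [0.4804 0.2792] [37.5 21.3 70.8]
```

View pics/w2.png

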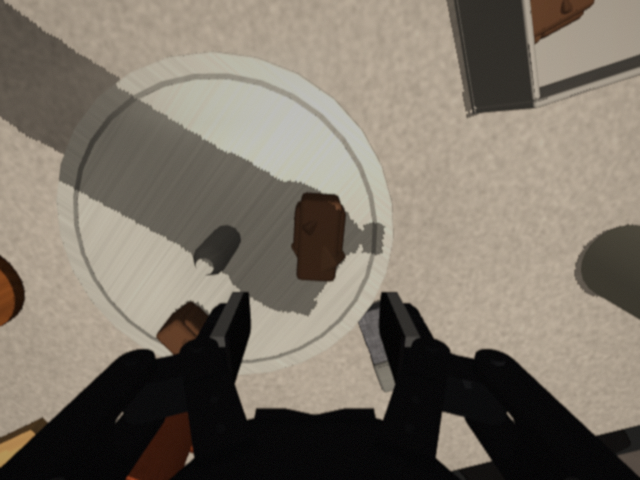

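Lump C is at (319,238), right under the fingers and aligned with them.

send_rows([
  [[0,0,0.04],[0,0,0]],
  [[0,0,0.08],[0,0,0]],
  [[0,0,0.11],[0,0,0]],
  [[0,0,0.12],[0,0,0]],
  [[0,0,0.12],[0,0,0]],
  [[0,0,0.12],[0,0,0]],
])

```text
clock: 11.68
ee_pos: [0.566, 0.0949, 0.0612]
orientation: [[-0.946, 0.323, 0.0], [0.323, 0.946, 0.001], [-0.0, 0.001, -1.0]]
ft_force: [1.2, 1.0, 0.3]
finger_gap: 0.0599
grip_force: 0.0
```

send_rows([
  [[0,0,0],[0,0,0]],
  [[0,0,0],[0,0,0]],
  [[0,0,0],[0,0,0]],
  [[0,0,0],[0,0,0]],
  [[0,0,0],[0,0,0]],
  [[0,0,0],[0,0,0]],
  [[0,0,-0.04],[0,0,0]],
  [[0,0,-0.08],[0,0,0]],
  [[0,0,-0.12],[0,0,0]],
  [[0,0,-0.12],[0,0,0]],
  [[0,0,-0.12],[0,0,0]],
], hand=1)

```text
clock: 12.6
ee_pos: [0.5678, 0.0938, 0.1839]
orientation: [[-0.945, 0.326, 0.007], [0.326, 0.945, 0.0], [-0.006, 0.002, -1.0]]
ft_force: [0.4, -0.5, -1.6]
finger_gap: 0.0371
grip_force: 60.2
```

send_rows([
  [[0.24,0.142,0],[0,0,0]],
  [[0.24,0.142,0],[0,0,0]],
  [[0.24,0.142,0],[0,0,0]],
  [[0.24,0.142,0],[0,0,0]],
  [[0.24,0.142,0],[0,0,0]],
  [[0.24,0.142,0],[0,0,0]],
  [[0.24,0.142,0],[0,0,0]],
  [[0.24,0.142,0],[0,0,0]],
  [[0.24,0.142,0],[0,0,0]],
  [[0.24,0.142,0.04],[0,0,0]],
  [[0.24,0.142,0.08],[0,0,0]],
  [[0.24,0.142,0.105],[0,0,0]],
  [[0.24,0.142,0.105],[0,0,0]],
  [[0.24,0.142,0.105],[0,0,0]],
])

```text
clock: 13.77
ee_pos: [0.3852, 0.3043, 0.0742]
orientation: [[-0.945, 0.326, -0.003], [0.326, 0.945, -0.002], [0.002, -0.003, -1.0]]
ft_force: [-0.1, 0.7, -0.9]
finger_gap: 0.0374
grip_force: 60.1
```

send_rows([
  [[0,0,0],[0,0,0]],
  [[0,0,0],[0,0,0]],
  [[0,0,0],[0,0,0]],
  [[0,0,0],[0,0,0]],
  [[0,0,0],[0,0,0]],
  [[0,0,-0.04],[0,0,0]],
  [[0,0,-0.08],[0,0,0]],
  [[0,0,-0.105],[0,0,0]],
  [[0,0,-0.105],[0,0,0]],
], hand=-0.4)

```text
clock: 14.52
ee_pos: [0.3868, 0.3079, 0.1853]
orientation: [[-0.946, 0.325, 0.006], [0.325, 0.946, 0.004], [-0.005, 0.006, -1.0]]
ft_force: [0.4, 0.2, 0.0]
finger_gap: 0.0601
grip_force: 0.0
```

send_rows([
  [[-0.325,-0.208,0],[0,0,-19]],
  [[-0.325,-0.208,0],[0,0,-19]],
  [[-0.325,-0.208,0],[0,0,-19]],
  [[-0.325,-0.208,0],[0,0,-19]],
  [[-0.325,-0.208,0],[0,0,-19]],
  [[-0.325,-0.208,0],[0,0,-19]],
  [[-0.325,-0.208,0],[0,0,-19]],
  [[-0.325,-0.208,0],[0,0,-19]],
  [[-0.325,-0.208,0],[0,0,-19]],
  [[-0.325,-0.208,0],[0,0,-19]],
  [[-0.325,-0.208,0],[0,0,-19]],
  [[-0.325,-0.208,0],[0,0,-19]],
  [[-0.325,-0.208,0],[0,0,-19]],
])

```text
clock: 15.6
ee_pos: [0.6241, 0.0046, 0.1801]
orientation: [[-1.0, -0.002, -0.001], [-0.002, 1.0, 0.001], [0.001, 0.001, -1.0]]
ft_force: [-0.7, 0.3, 0.2]
finger_gap: 0.0597
grip_force: 0.0
```

Run:
```python
from h import *
c=shot('wrist'); print(pose()[1])
f=c['frame']; hsv=cv2.cvtColor(f,cv2.COLOR_RGB2HSV);H,S,V=[hsv[...,i].astype(int) for i in range(3)]
for k in blobs(c,(S>100)&(H<25),800): q=rect(c,k,.085); print(cv2.boundingRect(k),np.round(q[0],4),np.round(q[1:],1))
```

```text
[0.62406719 0.00488266 0.18029575]
(0, 283, 192, 166) [ 0.7216 -0.2191] [236.9 124.5 123.3]
(231, 193, 60, 85) [ 0.6208 -0.0346] [62.4 36.1 17.2]
(0, 44, 61, 114) [ 0.5338 -0.184 ] [ 72.2  38.3 163.8]
```

Lump D has been knocked to about (0.621, -0.035), at 17°. I'm re-aiming at it.

send_rows([
  [[0.005,-0.039,0],[0,0,-17]],
  [[0.005,-0.039,0],[0,0,-17]],
  [[0.005,-0.039,0],[0,0,-17]],
  [[0.005,-0.039,0],[0,0,-17]],
  [[0.005,-0.039,0],[0,0,-17]],
])

```text
clock: 16.07
ee_pos: [0.6195, -0.0344, 0.1804]
orientation: [[-0.956, -0.293, 0.0], [-0.293, 0.956, 0.0], [-0.0, 0.0, -1.0]]
ft_force: [0.0, 0.2, 0.9]
finger_gap: 0.0597
grip_force: 0.0
```

Run:
```python
from h import *
c=shot('wrist'); print(pose()[1]); cv2.imwrite('pics/w3.png',c['frame'][:,:,::-1])
f=c['frame']; hsv=cv2.cvtColor(f,cv2.COLOR_RGB2HSV);H,S,V=[hsv[...,i].astype(int) for i in range(3)]
for k in blobs(c,(S>100)&(H<25),800): q=rect(c,k,.085); print(cv2.boundingRect(k),np.round(q[0],4),np.round(q[1:],1))
```

```text
[ 0.61963502 -0.03452868  0.18045937]
(48, 262, 144, 127) [ 0.7369 -0.1662] [142.7  81.4 132.5]
(0, 207, 45, 178) [ 0.7403 -0.2406] [163.4  36.3   0.6]
(289, 199, 45, 82) [ 0.6207 -0.0371] [64.1 33.2 18. ]
(0, 0, 136, 87) [ 0.5404 -0.2198] [ 86.3  47.6 107. ]
```

View pics/w3.png

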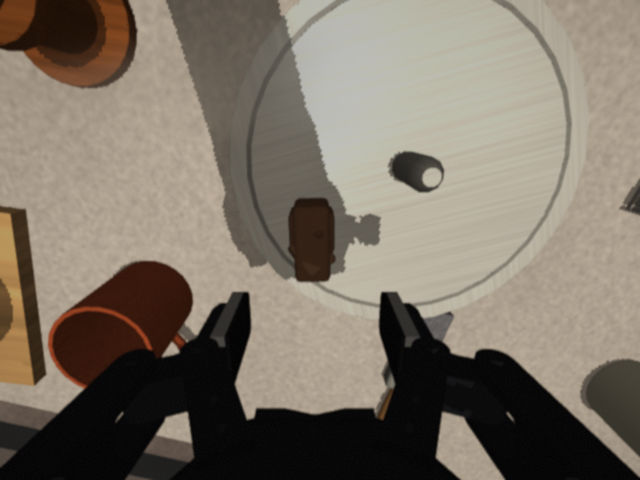

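Lump D is at (312,240), about 2 mm left of centre and aligned. The spool is at the upper left and the mug is clear.

send_rows([
  [[0,-0.002,0.04],[0,0,0]],
  [[0,-0.002,0.08],[0,0,0]],
  [[0,-0.002,0.11],[0,0,0]],
  [[0,-0.002,0.12],[0,0,0]],
  [[0,-0.002,0.12],[0,0,0]],
  [[0,-0.002,0.12],[0,0,0]],
])

```text
clock: 16.62
ee_pos: [0.621, -0.0366, 0.0612]
orientation: [[-0.956, -0.293, 0.001], [-0.293, 0.956, 0.001], [-0.001, 0.0, -1.0]]
ft_force: [1.1, 0.6, -0.5]
finger_gap: 0.0598
grip_force: 0.0
```

send_rows([
  [[0,0,0],[0,0,0]],
  [[0,0,0],[0,0,0]],
  [[0,0,0],[0,0,0]],
  [[0,0,0],[0,0,0]],
  [[0,0,0],[0,0,0]],
  [[0,0,0],[0,0,0]],
  [[0,0,-0.04],[0,0,0]],
  [[0,0,-0.08],[0,0,0]],
  [[0,0,-0.12],[0,0,0]],
  [[0,0,-0.12],[0,0,0]],
  [[0,0,-0.12],[0,0,0]],
], hand=1)

```text
clock: 17.53
ee_pos: [0.6221, -0.0375, 0.1838]
orientation: [[-0.956, -0.292, 0.006], [-0.292, 0.956, -0.001], [-0.005, -0.003, -1.0]]
ft_force: [-0.5, -0.7, -2.3]
finger_gap: 0.0331
grip_force: 60.2
```

Run:
```python
from h import *
print(pose()[1])
plan([(.466,.347,.18,180),(.466,.347,.075,180)],[(.43,-.2,.24,0)])
c=shot('top'); f=c['frame']; hsv=cv2.cvtColor(f,cv2.COLOR_RGB2HSV)
H,S,V=[hsv[...,i].astype(int) for i in range(3)]
for k in blobs(c,(S>80)&(H<25),60):
    x,y,ww,hh=cv2.boundingRect(k)
    if y<195 or y>370: continue
    q=rect(c,k,.02); print((x,y,ww,hh),np.round(q[0],4),np.round(q[1:],1))
```

```text
[ 0.62209594 -0.0374684   0.18378529]
0 [0.037, 0.4133, 0.0025] [-0.1, 0.3, 17.0]
0 [0.0376, 0.4136, 0.1075] [-0.1, 0.3, 17.0]
1 [0.036, -0.547, -0.165] [0.0, 0.0, 180.0]
(192, 314, 11, 25) [0.3744 0.2917] [ 59.7  23.7 178.8]
(163, 310, 22, 28) [0.3797 0.3486] [ 66.2  42.8 164.2]
(415, 303, 95, 102) [ 0.3172 -0.3666] [205.7 174.   29. ]
(179, 281, 26, 16) [0.4675 0.309 ] [64.4 36.1 96.9]
(327, 221, 11, 9) [ 0.6355 -0.0451] [26.  21.2 90.4]
```

send_rows([
  [[0.037,0.413,0],[0,0,17]],
  [[0.037,0.413,0],[0,0,17]],
  [[0.037,0.413,0],[0,0,17]],
  [[0.037,0.413,0],[0,0,17]],
  [[0.037,0.413,0],[0,0,17]],
  [[0.037,0.413,0],[0,0,17]],
  [[0.037,0.413,0],[0,0,17]],
  [[0.037,0.413,0],[0,0,17]],
  [[0.037,0.413,0],[0,0,17]],
  [[0.037,0.413,0],[0,0,17]],
  [[0.037,0.413,0],[0,0,17]],
  [[0.037,0.413,0],[0,0,17]],
  [[0.037,0.413,0],[0,0,17]],
  [[0.037,0.413,0.04],[0,0,17]],
  [[0.037,0.413,0.08],[0,0,17]],
  [[0.037,0.413,0.105],[0,0,17]],
  [[0.037,0.413,0.105],[0,0,17]],
  [[0.037,0.413,0.105],[0,0,17]],
])

```text
clock: 19.08
ee_pos: [0.4645, 0.3443, 0.074]
orientation: [[-1.0, 0.002, -0.003], [0.002, 1.0, -0.002], [0.003, -0.002, -1.0]]
ft_force: [0.7, 0.8, -0.8]
finger_gap: 0.0329
grip_force: 60.2
```

send_rows([
  [[0,0,0],[0,0,0]],
  [[0,0,0],[0,0,0]],
  [[0,0,0],[0,0,0]],
  [[0,0,0],[0,0,0]],
  [[0,0,0],[0,0,0]],
  [[0,0,-0.04],[0,0,0]],
  [[0,0,-0.08],[0,0,0]],
  [[0,0,-0.105],[0,0,0]],
  [[0,0,-0.105],[0,0,0]],
], hand=-0.4)

```text
clock: 19.83
ee_pos: [0.4658, 0.3491, 0.1862]
orientation: [[-1.0, -0.001, 0.007], [-0.001, 1.0, 0.005], [-0.007, 0.005, -1.0]]
ft_force: [-0.0, -0.0, 0.1]
finger_gap: 0.0598
grip_force: 0.0
```

send_rows([
  [[-0.054,-0.614,-0.06],[0,0,90]],
  [[-0.054,-0.614,-0.06],[0,0,90]],
  [[-0.054,-0.614,-0.06],[0,0,90]],
  [[-0.054,-0.614,-0.06],[0,0,90]],
  [[-0.054,-0.614,-0.06],[0,0,90]],
  [[-0.054,-0.614,-0.06],[0,0,90]],
  [[-0.054,-0.614,-0.06],[0,0,90]],
  [[-0.054,-0.614,-0.06],[0,0,90]],
  [[-0.054,-0.614,-0.06],[0,0,90]],
  [[-0.054,-0.614,-0.06],[0,0,90]],
  [[-0.054,-0.614,-0.06],[0,0,90]],
  [[-0.054,-0.614,-0.06],[0,0,90]],
  [[-0.054,-0.614,-0.06],[0,0,90]],
  [[-0.054,-0.614,-0.06],[0,0,90]],
  [[-0.054,-0.614,-0.06],[0,0,90]],
  [[-0.054,-0.614,-0.06],[0,0,90]],
  [[-0.054,-0.614,-0.06],[0,0,90]],
  [[-0.054,-0.614,-0.06],[0,0,90]],
  [[-0.054,-0.614,-0.06],[0,0,90]],
  [[-0.054,-0.614,-0.06],[0,0,90]],
], hand=-1)

```text
clock: 21.5
ee_pos: [0.5186, -0.2659, 0.2403]
orientation: [[-0.003, 1.0, 0.0], [1.0, 0.003, 0.0], [0.0, 0.0, -1.0]]
ft_force: [0.2, 0.2, 0.2]
finger_gap: 0.0852
grip_force: 0.0
```

Run:
```python
from h import *
c=shot('wrist'); print(pose()[0]['clock'],pose()[1]); cv2.imwrite('pics/w4.png',c['frame'][:,:,::-1])
t=shot('top'); cv2.imwrite('pics/t4.png',t['frame'][:,:,::-1])
np.save('c4.npy',c,allow_pickle=True)
cv2.imwrite('pics/both4.png',cv2.resize(np.hstack([c['frame'],t['frame']])[:,:,::-1],(800,300)))
```

```text
21.55 [ 0.51862366 -0.26615233  0.24024386]
```

View pics/w4.png

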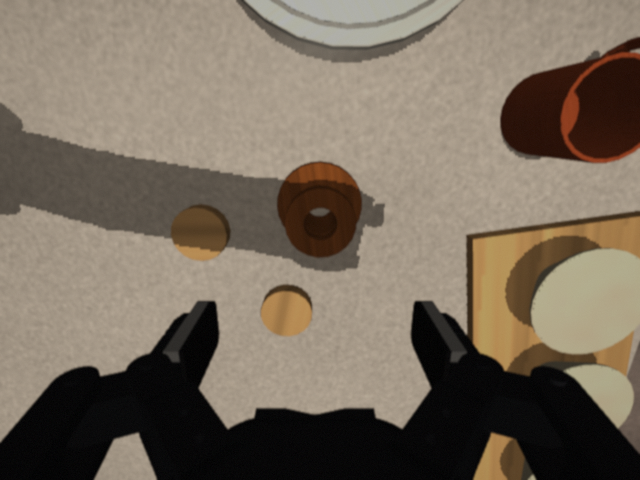

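View pics/t4.png

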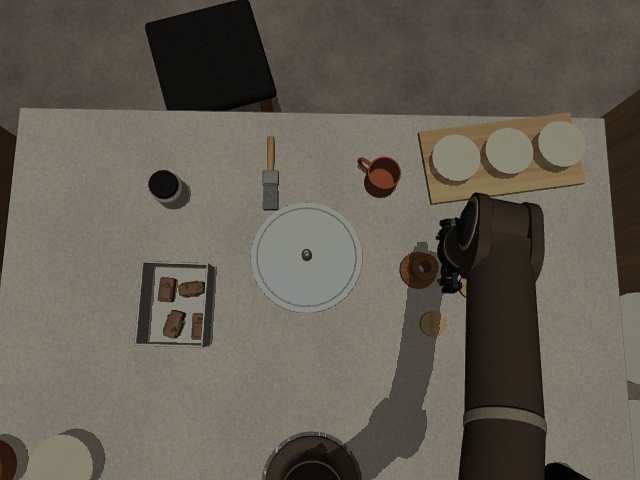

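All four lumps are in the bin (the top view shows them at (166,289), (191,289), (174,323) and (197,326)), and the turntable is clear. In the wrist view the spool's flange centre is about (320,222), its foot centre about (319,205), and the bats are at (200,233) and (287,311).

```bash
cat >> h.py <<'E'
def circ(c,guess,rad,z,pick='dark'):
    """refine a bright/dark disc edge near a world guess: fit of strongest radial edges to a circle of radius rad at height z"""
    from scipy.optimize import least_squares
    g=cv2.GaussianBlur(cv2.cvtColor(c['frame'],cv2.COLOR_RGB2GRAY),(3,3),0).astype(np.float32)
    gx,gy=cv2.Sobel(g,cv2.CV_32F,1,0),cv2.Sobel(g,cv2.CV_32F,0,1)
    m=np.hypot(gx,gy); th=np.linspace(0,2*np.pi,180,endpoint=False)
    def score(ctr):
        P=np.c_[ctr[0]+rad*np.cos(th),ctr[1]+rad*np.sin(th),np.full(180,z)]
        u=px(c,P).astype(np.float32); v=cv2.remap(m,u[None,:,0],u[None,:,1],cv2.INTER_LINEAR)[0]
        return np.minimum(v,60).mean()
    best=max(((score((guess[0]+a,guess[1]+b)),guess[0]+a,guess[1]+b) for a in np.arange(-.012,.0121,.001) for b in np.arange(-.012,.0121,.001)))
    return np.round(best,4)
E
python3 - <<'E'
from h import *
c=np.load('c4.npy',allow_pickle=True).item()
for n,uv,rad,z in [('flange',(320,222),.033,.09),('bore',(320,222),.015,.09),('foot',(319,208),.048,.014),('batB',(200,233),.032,.02),('batA',(287,311),.032,.02)]:
    g=w(c,uv,z)[0]; print(n,np.round(g,4),circ(c,g,rad,z))
E
```

```text
flange [ 0.5229 -0.2678] [40.3227  0.5229 -0.2678]
bore [ 0.5229 -0.2678] [38.0611  0.5229 -0.2698]
foot [ 0.5231 -0.2728] [44.7656  0.5231 -0.2708]
batB [ 0.3887 -0.3006] [44.9125  0.3867 -0.3026]
batA [ 0.4847 -0.4005] [46.0717  0.4837 -0.4035]
```

send_rows([
  [[-0.002,0.003,0.04],[0,0,0]],
  [[-0.002,0.003,0.08],[0,0,0]],
  [[-0.002,0.003,0.12],[0,0,0]],
  [[-0.002,0.003,0.15],[0,0,0]],
  [[-0.002,0.003,0.17],[0,0,0]],
  [[-0.002,0.003,0.185],[0,0,0]],
  [[-0.002,0.003,0.185],[0,0,0]],
  [[-0.002,0.003,0.185],[0,0,0]],
])

```text
clock: 22.27
ee_pos: [0.5213, -0.2689, 0.0548]
orientation: [[-0.001, 1.0, -0.001], [1.0, 0.001, 0.001], [0.001, -0.001, -1.0]]
ft_force: [1.9, 0.5, 0.8]
finger_gap: 0.0854
grip_force: 0.0
```

send_rows([
  [[0,0,0],[0,0,0]],
  [[0,0,0],[0,0,0]],
  [[0,0,0],[0,0,0]],
  [[0,0,0],[0,0,0]],
  [[0,0,0],[0,0,0]],
  [[0,0,0],[0,0,0]],
  [[0,0,0],[0,0,0]],
  [[0,0,0],[0,0,0]],
], hand=1)

```text
clock: 22.93
ee_pos: [0.523, -0.2699, 0.0574]
orientation: [[-0.0, 1.0, 0.004], [1.0, 0.0, -0.002], [-0.002, 0.004, -1.0]]
ft_force: [0.8, 0.9, 6.6]
finger_gap: 0.0644
grip_force: 65.0
```

send_rows([
  [[0,0,-0.04],[0,0,0]],
  [[0,0,-0.08],[0,0,0]],
  [[0,0,-0.12],[0,0,0]],
  [[0,0,-0.16],[0,0,0]],
  [[0,0,-0.16],[0,0,0]],
  [[0,0,-0.16],[0,0,0]],
  [[0.04,0.003,-0.16],[0,0,0]],
  [[0.08,0.007,-0.16],[0,0,0]],
  [[0.12,0.01,-0.16],[0,0,0]],
  [[0.16,0.013,-0.16],[0,0,0]],
  [[0.188,0.015,-0.16],[0,0,0]],
  [[0.188,0.015,-0.16],[0,0,0]],
  [[0.188,0.015,-0.16],[0,0,0]],
  [[0.188,0.015,-0.16],[0,0,0]],
])

```text
clock: 24.1
ee_pos: [0.5356, -0.0823, 0.214]
orientation: [[-0.0, 1.0, -0.002], [1.0, 0.0, -0.001], [-0.001, -0.002, -1.0]]
ft_force: [-0.0, -0.2, -3.7]
finger_gap: 0.0643
grip_force: 68.6
```

Run:
```python
from h import *
s,p,R=pose(); print(s['clock'],p,s['finger_gap'])
c=shot('wrist'); cv2.imwrite('pics/w5.png',c['frame'][:,:,::-1]); np.save('c5.npy',c,allow_pickle=True)
t=shot('top')
print('top plate',circ(t,(.546,.019),.14,.055),'tip',circ(t,(.546,.019),.006,.115))
print('wrist plate',circ(c,(.546,.019),.14,.055),'tip',circ(c,(.546,.019),.006,.115),'base',circ(c,(.546,.019),.012,.055), px(c,[.546,.019,.115]))
zt=p[2]-.0575+.09
print('flange',circ(c,p[:2],.033,zt),'bore',circ(c,p[:2],.015,zt),px(c,[p[0],p[1],zt]))
# w3 reconstruct
f=cv2.imread('pics/w3.png')[:,:,::-1].copy(); R3=np.array([[-.956,-.293,0],[-.293,.956,0],[0,0,-1]]); U,_,V=np.linalg.svd(R3)
T=np.array(c['tool_from_camera']);R3=U@V; d=dict(c); d['frame']=f; d['Rc']=R3@T[:3,:3]; d['o']=np.array([.61964,-.03453,.18046])+R3@T[:3,3]
print('w3 plate',circ(d,(.546,.019),.14,.055),'tip',circ(d,(.546,.019),.006,.115))
```

```text
24.1 [ 0.53557873 -0.08233584  0.21398694] 0.06432712680636722
top plate [3.96082e+01 5.50000e-01 1.90000e-02] tip [6.00e+01 5.54e-01 2.20e-02]
wrist plate [17.4043  0.534   0.024 ] tip [5.99559e+01 5.49000e-01 1.80000e-02] base [5.53936e+01 5.49000e-01 1.70000e-02] [331.68315662  92.25015054]
flange [39.8443  0.5356 -0.0803] bore [30.1294  0.5346 -0.0813] [316.65584843 345.23925588]
w3 plate [2.03414e+01 5.36000e-01 7.00000e-03] tip [6.00e+01 5.51e-01 2.00e-02]
```

View pics/w5.png

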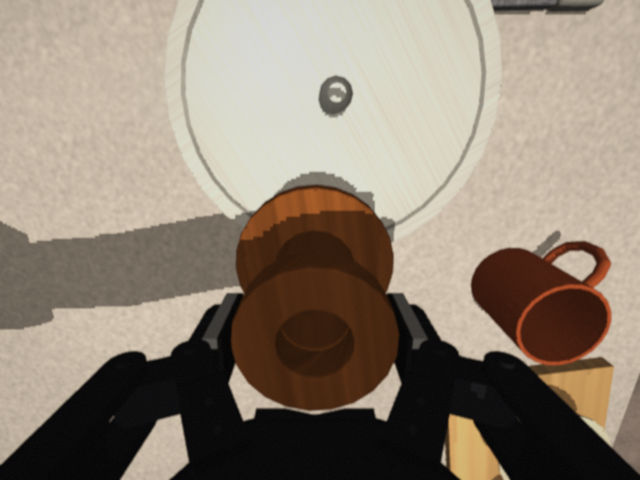

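The wrist view shows the spindle tip at (337,93), and the held riser upright with its bore centre at (315,344), close to the predicted (316.7,345.2). Both are in one image, so I'll use the relative offset.

Run:
```python
from h import *
c=np.load('c5.npy',allow_pickle=True).item()
print('tip',w(c,(337,93),.115),'taper',w(c,(335.5,95.5),.103),circ(c,(.549,.018),.012,.103),circ(c,(.549,.018),.006,.115))
g=cv2.GaussianBlur(cv2.cvtColor(c['frame'],cv2.COLOR_RGB2GRAY),(3,3),0)
zt=.2465
print('bore',w(c,(315,344),zt),'flange extremes',w(c,[(232,335),(400,335)],zt))
m=(g<110)&(np.hypot(*(np.indices(g.shape)[::-1]-np.array([336,95])[:,None,None]))<28)
n,l,st,ce=cv2.connectedComponentsWithStats(m.astype(np.uint8)); i=1+st[1:,4].argmax(); print(st[i],ce[i],w(c,[(st[i][0]+st[i][2]/2-.5,st[i][1]+st[i][3]/2-.5)],.10))
```

```text
tip [[0.54952649 0.01854114]] taper [[0.54924344 0.01797704]] [6.00e+01 5.49e-01 1.80e-02] [5.99559e+01 5.49000e-01 1.80000e-02]
bore [[ 0.53494201 -0.08176638]] flange extremes [[ 0.50337961 -0.07775812]
 [ 0.56724268 -0.07772633]]
[320  77  32  38 590] [334.2779661   97.37966102] [[0.5494135  0.01821843]]
```

send_rows([
  [[0.04,0.006,0],[0,0,0]],
  [[0.08,0.011,0],[0,0,0]],
  [[0.0998,0.0143,0],[0,0,0]],
  [[0.0998,0.0143,0],[0,0,0]],
  [[0.0998,0.0143,0],[0,0,0]],
  [[0.0998,0.0143,0],[0,0,0]],
  [[0.0998,0.0143,0.02],[0,0,0]],
  [[0.0998,0.0143,0.035],[0,0,0]],
  [[0.0998,0.0143,0.042],[0,0,0]],
  [[0.0998,0.0143,0.049],[0,0,0]],
  [[0.0998,0.0143,0.049],[0,0,0]],
  [[0.0998,0.0143,0.049],[0,0,0]],
])

```text
clock: 25.2
ee_pos: [0.5508, 0.0176, 0.1662]
orientation: [[0.001, 1.0, -0.0], [1.0, -0.001, -0.0], [-0.0, -0.0, -1.0]]
ft_force: [0.7, -0.3, -2.5]
finger_gap: 0.0641
grip_force: 68.6
```

Run:
```python
from h import *
s,p,R=pose(); print(s['clock'],p,s['finger_gap'],s['ft_force'],s['moment'])
```

```text
25.2 [0.5508202  0.01756485 0.16623146] 0.06409658772591029 [ 0.6662108  -0.28772563 -2.51987096] [ 0.03185191 -0.00687328  0.0156322 ]
```

send_rows([
  [[0,-0.0005,0.007],[0,0,0]],
  [[0,-0.0005,0.014],[0,0,0]],
  [[0,-0.0005,0.021],[0,0,0]],
  [[0,-0.0005,0.028],[0,0,0]],
  [[0,-0.0005,0.028],[0,0,0]],
])

```text
clock: 25.62
ee_pos: [0.5492, 0.018, 0.1364]
orientation: [[-0.0, 1.0, -0.002], [1.0, 0.0, -0.0], [-0.0, -0.002, -1.0]]
ft_force: [-0.2, 0.3, -3.2]
finger_gap: 0.064
grip_force: 68.6
```

send_rows([
  [[0,0,0.007],[0,0,0]],
  [[0,0,0.014],[0,0,0]],
  [[0,0,0.02],[0,0,0]],
  [[0,0,0.022],[0,0,0]],
  [[0,0,0.022],[0,0,0]],
  [[0,0,0.022],[0,0,0]],
])

```text
clock: 26.12
ee_pos: [0.5502, 0.0183, 0.116]
orientation: [[-0.0, 1.0, -0.0], [1.0, 0.0, 0.0], [0.0, -0.0, -1.0]]
ft_force: [-0.3, 0.5, -2.9]
finger_gap: 0.0642
grip_force: 68.7
```

send_rows([
  [[0,0,0.002],[0,0,0]],
  [[0,0,0.003],[0,0,0]],
  [[0,0,0.003],[0,0,0]],
  [[0,0,0.003],[0,0,0]],
])

```text
clock: 26.45
ee_pos: [0.5502, 0.0182, 0.1132]
orientation: [[-0.0, 1.0, 0.0], [1.0, 0.0, -0.0], [-0.0, 0.0, -1.0]]
ft_force: [0.3, -0.3, -3.3]
finger_gap: 0.0643
grip_force: 68.7
```

send_rows([
  [[0,0,0],[0,0,0]],
  [[0,0,0],[0,0,0]],
  [[0,0,0],[0,0,0]],
  [[0,0,0],[0,0,0]],
  [[0,0,0],[0,0,0]],
  [[0,0,0],[0,0,0]],
  [[0,0,-0.02],[0,0,0]],
  [[0,0,-0.06],[0,0,0]],
  [[0,0,-0.1],[0,0,0]],
  [[0,0,-0.127],[0,0,0]],
  [[0,0,-0.127],[0,0,0]],
  [[0,0,-0.127],[0,0,0]],
  [[0,0,-0.127],[0,0,0]],
], hand=-1)

```text
clock: 27.53
ee_pos: [0.5498, 0.0179, 0.2396]
orientation: [[0.0, 1.0, -0.001], [1.0, -0.0, -0.0], [-0.0, -0.001, -1.0]]
ft_force: [1.0, 0.0, -0.7]
finger_gap: 0.0856
grip_force: 0.0
```

Run:
```python
from h import *
s,p,R=pose(); print(s['clock'],p)
c=shot('wrist'); cv2.imwrite('pics/w6.png',c['frame'][:,:,::-1])
np.save('c6.npy',c,allow_pickle=True)
for z in (.145,): print('flange',circ(c,(.5495,.018),.033,z),'bore',circ(c,(.5495,.018),.015,z),'foot',circ(c,(.5495,.018),.048,.069),'tip',circ(c,(.5495,.018),.006,.115))
print(px(c,[.5495,.018,.145]),px(c,[.5495,.018,.115]))
```

```text
27.5333 [0.54977296 0.01787195 0.23958126]
flange [4.74892e+01 5.49500e-01 1.80000e-02] bore [3.18931e+01 5.49500e-01 1.80000e-02] foot [4.33836e+01 5.49500e-01 2.00000e-02] tip [4.02482e+01 5.49500e-01 2.00000e-02]
[315.24101578 239.36614268] [315.14966423 227.79845594]
```

View pics/w6.png

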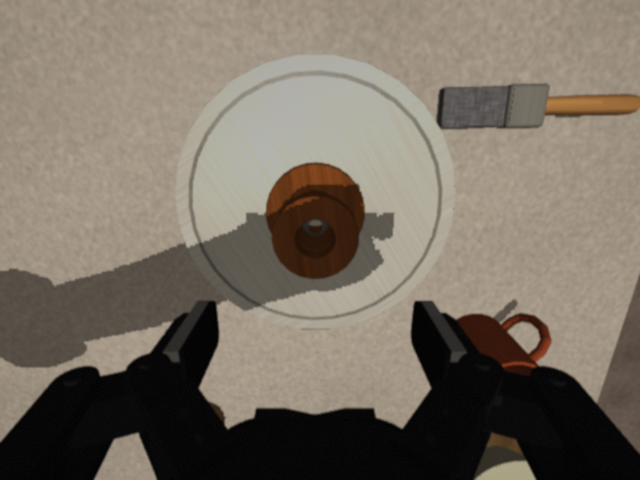

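The riser is seated on the plate at (315,237), centred on the spindle at about (0.5495, 0.018). Next, the bats.

send_rows([
  [[-0.32,-0.1625,0],[0,0,0]],
  [[-0.32,-0.1625,0],[0,0,0]],
  [[-0.32,-0.1625,0],[0,0,0]],
  [[-0.32,-0.1625,0],[0,0,0]],
  [[-0.32,-0.1625,0],[0,0,0]],
  [[-0.32,-0.1625,0],[0,0,0]],
  [[-0.32,-0.1625,0],[0,0,0]],
  [[-0.32,-0.1625,0],[0,0,0]],
  [[-0.32,-0.1625,0],[0,0,0]],
  [[-0.32,-0.1625,0],[0,0,0]],
  [[-0.32,-0.1625,0.04],[0,0,0]],
  [[-0.32,-0.1625,0.08],[0,0,0]],
  [[-0.32,-0.1625,0.1],[0,0,0]],
  [[-0.32,-0.1625,0.1],[0,0,0]],
  [[-0.32,-0.1625,0.1],[0,0,0]],
  [[-0.32,-0.1625,0.1],[0,0,0]],
])

```text
clock: 28.92
ee_pos: [0.3885, -0.3017, 0.1409]
orientation: [[-0.001, 1.0, 0.001], [1.0, 0.001, -0.0], [-0.0, 0.001, -1.0]]
ft_force: [0.7, -0.4, 0.0]
finger_gap: 0.0855
grip_force: 0.0
```

Run:
```python
from h import *
s,p,R=pose(); print(s['clock'],p,s['ft_force'])
c=shot('wrist')
b=circ(c,(.387,-.302),.032,.02); print('bat',b,px(c,[b[1],b[2],.02]))
f=c['frame']; hsv=cv2.cvtColor(f,cv2.COLOR_RGB2HSV);H,S,V=[hsv[...,i].astype(int) for i in range(3)]
for k in blobs(c,(S>90)&(H<25)&(V>40),800): q=rect(c,k,.02); print(cv2.boundingRect(k),np.round(q[0],4),np.round(q[1:],1))
```

```text
28.9167 [ 0.38852119 -0.30167511  0.14086432] [ 0.71625443 -0.44641093  0.04645185]
bat [34.5212  0.386  -0.301 ] [312.22843108 228.52400856]
(381, 298, 43, 68) [ 0.4671 -0.4008] [71.9 37.2 94.2]
(274, 189, 77, 77) [ 0.3859 -0.3009] [64.7 62.4 90. ]
```

send_rows([
  [[0.001,-0.0015,0.04],[0,0,0]],
  [[0.001,-0.0015,0.08],[0,0,0]],
  [[0.001,-0.0015,0.11],[0,0,0]],
  [[0.001,-0.0015,0.13],[0,0,0]],
  [[0.001,-0.0015,0.135],[0,0,0]],
  [[0.001,-0.0015,0.135],[0,0,0]],
  [[0.001,-0.0015,0.135],[0,0,0]],
])

```text
clock: 29.55
ee_pos: [0.3874, -0.3015, 0.0066]
orientation: [[-0.0, 1.0, 0.002], [1.0, 0.0, -0.001], [-0.001, 0.002, -1.0]]
ft_force: [0.0, -0.3, -0.1]
finger_gap: 0.0852
grip_force: 0.0
```

send_rows([
  [[0,0,0],[0,0,0]],
  [[0,0,0],[0,0,0]],
  [[0,0,0],[0,0,0]],
  [[0,0,0],[0,0,0]],
  [[0,0,0],[0,0,0]],
  [[0,0,0],[0,0,0]],
  [[0,0,0],[0,0,0]],
], hand=1)

```text
clock: 30.13
ee_pos: [0.3872, -0.3017, 0.0074]
orientation: [[0.0, 1.0, 0.002], [1.0, -0.0, -0.003], [-0.003, 0.002, -1.0]]
ft_force: [-1.7, 1.7, 15.1]
finger_gap: 0.0614
grip_force: 61.2
```

send_rows([
  [[0,0,-0.04],[0,0,0]],
  [[0,0,-0.08],[0,0,0]],
  [[0,0,-0.12],[0,0,0]],
  [[0,0,-0.16],[0,0,0]],
  [[0,0,-0.2],[0,0,0]],
  [[0,0,-0.2],[0,0,0]],
  [[0,0,-0.2],[0,0,0]],
  [[0,0,-0.2],[0,0,0]],
])

```text
clock: 30.8
ee_pos: [0.3857, -0.3009, 0.2054]
orientation: [[0.0, 1.0, 0.0], [1.0, -0.0, -0.001], [-0.001, 0.0, -1.0]]
ft_force: [-0.1, 0.5, -1.1]
finger_gap: 0.061
grip_force: 66.6
```

Run:
```python
from h import *
s,p,R=pose(); print(s['clock'],p,s['ft_force'],s['finger_gap'])
c=shot('wrist'); cv2.imwrite('pics/w7.png',c['frame'][:,:,::-1]); zt=p[2]-.005+.02
b=circ(c,p[:2],.032,zt); print('bat',b,px(c,[b[1],b[2],zt]))
plan([(.5495,.018,p[2],90)])
```

```text
30.8 [ 0.38573785 -0.30094151  0.20536338] [-0.14581282  0.46313326 -1.11056828] 0.060956943175453075
bat [40.9146  0.3857 -0.2979] [316.45503887 314.15681805]
0 [0.3186, 0.1641, -0.001] [-0.1, -0.0, -0.0]
```

View pics/w7.png

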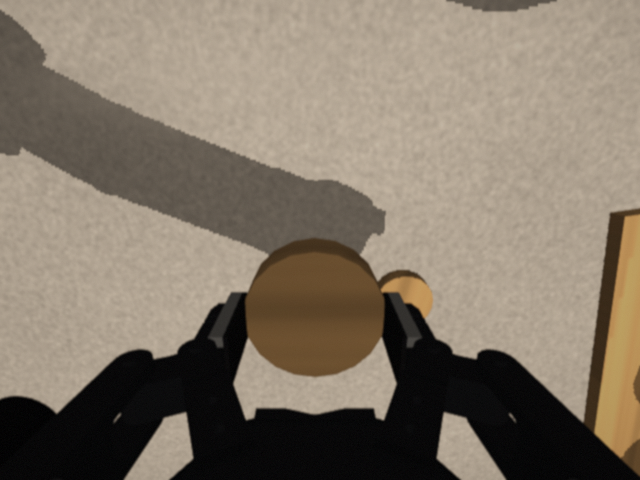

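The bat is held level, its top face centred at about (316,311). The other bat is visible at (405,298).

Run:
```python
from h import *
s,p,R=pose()
c=shot('wrist')
b=circ(c,(.3857,-.298),.032,.218); print('bat',b,px(c,[b[1],b[2],.218]),w(c,(316,311),.218),p)
```

```text
bat [41.0368  0.3857 -0.299 ] [317.23537602 315.20283868] [[ 0.38515886 -0.29691834]] [ 0.38536725 -0.3006193   0.20445619]
```

send_rows([
  [[0.316,0.164,0],[0,0,0]],
  [[0.316,0.164,0],[0,0,0]],
  [[0.316,0.164,0],[0,0,0]],
  [[0.316,0.164,0],[0,0,0]],
  [[0.316,0.164,0],[0,0,0]],
  [[0.316,0.164,0],[0,0,0]],
  [[0.316,0.164,0],[0,0,0]],
  [[0.316,0.164,0],[0,0,0]],
  [[0.316,0.164,0],[0,0,0]],
  [[0.316,0.164,0],[0,0,0]],
  [[0.316,0.164,0],[0,0,0]],
  [[0.316,0.164,0],[0,0,0]],
  [[0.316,0.164,0],[0,0,0]],
  [[0.316,0.164,0.02],[0,0,0]],
  [[0.316,0.164,0.035],[0,0,0]],
  [[0.316,0.164,0.045],[0,0,0]],
  [[0.316,0.164,0.045],[0,0,0]],
  [[0.316,0.164,0.045],[0,0,0]],
])

```text
clock: 32.4
ee_pos: [0.5498, 0.0144, 0.1599]
orientation: [[0.001, 1.0, -0.001], [1.0, -0.001, -0.0], [-0.0, -0.001, -1.0]]
ft_force: [-0.3, 0.1, -0.9]
finger_gap: 0.0608
grip_force: 66.6
```

Run:
```python
from h import *
s,p,R=pose(); print(s['clock'],p,s['ft_force'],s['finger_gap'])
```

```text
32.4 [0.54983929 0.01435428 0.15993442] [-0.26988774  0.14188291 -0.94466361] 0.060808651637622356
```

send_rows([
  [[0.0005,0,0.004],[0,0,0]],
  [[0.0005,0,0.007],[0,0,0]],
  [[0.0005,0,0.007],[0,0,0]],
  [[0.0005,0,0.007],[0,0,0]],
  [[0.0005,0,0.007],[0,0,0]],
])

```text
clock: 32.82
ee_pos: [0.5503, 0.0157, 0.1534]
orientation: [[-0.0, 1.0, 0.0], [1.0, 0.0, -0.0], [-0.0, 0.0, -1.0]]
ft_force: [-0.2, -0.5, -0.5]
finger_gap: 0.061
grip_force: 66.6
```

send_rows([
  [[0,0,0],[0,0,0]],
  [[0,0,0],[0,0,0]],
  [[0,0,0],[0,0,0]],
  [[0,0,0],[0,0,0]],
  [[0,0,0],[0,0,0]],
  [[0,0,0],[0,0,0]],
  [[0,0,-0.02],[0,0,0]],
  [[0,0,-0.05],[0,0,0]],
  [[0,0,-0.08],[0,0,0]],
  [[0,0,-0.1],[0,0,0]],
  [[0,0,-0.1],[0,0,0]],
  [[0,0,-0.1],[0,0,0]],
], hand=-1)

```text
clock: 33.82
ee_pos: [0.5508, 0.0157, 0.2542]
orientation: [[0.0, 1.0, 0.003], [1.0, -0.0, -0.0], [-0.0, 0.003, -1.0]]
ft_force: [-0.5, 0.1, -0.9]
finger_gap: 0.0856
grip_force: 0.0
```

Run:
```python
from h import *
s,p,R=pose(); print(s['clock'],p)
c=shot('wrist'); cv2.imwrite('pics/w8.png',c['frame'][:,:,::-1])
b=circ(c,(.5495,.018),.032,.165); print('bat',b,px(c,[b[1],b[2],.165]),'foot',circ(c,(.5495,.018),.048,.069))
```

```text
33.8167 [0.55076492 0.01572604 0.25420838]
bat [4.71732e+01 5.49500e-01 1.50000e-02] [313.52288309 242.84062698] foot [4.20432e+01 5.50500e-01 2.00000e-02]
```

View pics/w8.png

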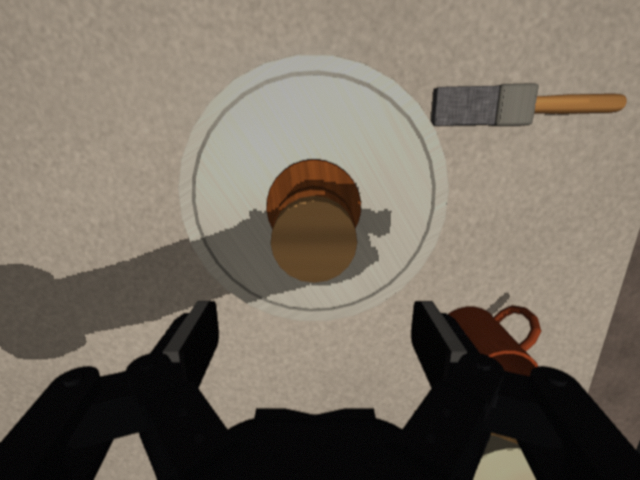

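Bat 1 rests flat on the riser, centre about (314,240), roughly 2–3 mm off the axis and within tolerance. Next is the other bat.

send_rows([
  [[-0.419,-0.066,0],[0,0,0]],
  [[-0.419,-0.066,0],[0,0,0]],
  [[-0.419,-0.066,0],[0,0,0]],
  [[-0.419,-0.066,0],[0,0,0]],
  [[-0.419,-0.066,0],[0,0,0]],
  [[-0.419,-0.066,0],[0,0,0]],
  [[-0.419,-0.066,0],[0,0,0]],
  [[-0.419,-0.066,0],[0,0,0]],
  [[-0.419,-0.066,0],[0,0,0]],
  [[-0.419,-0.066,0],[0,0,0]],
  [[-0.419,-0.066,0],[0,0,0]],
  [[-0.419,-0.066,0],[0,0,0]],
  [[-0.419,-0.066,0.04],[0,0,0]],
  [[-0.419,-0.066,0.08],[0,0,0]],
  [[-0.419,-0.066,0.11],[0,0,0]],
  [[-0.419,-0.066,0.11],[0,0,0]],
  [[-0.419,-0.066,0.11],[0,0,0]],
  [[-0.419,-0.066,0.11],[0,0,0]],
])

```text
clock: 35.37
ee_pos: [0.4854, -0.4029, 0.1446]
orientation: [[-0.001, 1.0, 0.001], [1.0, 0.001, -0.0], [-0.0, 0.001, -1.0]]
ft_force: [0.9, 0.2, -0.1]
finger_gap: 0.0852
grip_force: 0.0
```

Run:
```python
from h import *
s,p,R=pose(); print(s['clock'],p,s['ft_force'])
c=shot('wrist')
b=circ(c,(.4837,-.4035),.032,.02); print('bat',b,px(c,[b[1],b[2],.02]))
f=c['frame']; hsv=cv2.cvtColor(f,cv2.COLOR_RGB2HSV);H,S,V=[hsv[...,i].astype(int) for i in range(3)]
for k in blobs(c,(S>90)&(H<25)&(V>40),800): q=rect(c,k,.02); print(cv2.boundingRect(k),np.round(q[0],4),np.round(q[1:],1))
```

```text
35.3667 [ 0.48542514 -0.40286724  0.14455196] [ 0.87568135  0.24748594 -0.08460249]
bat [29.8294  0.4827 -0.4025] [311.89126627 227.54241715]
(275, 190, 76, 76) [ 0.4832 -0.4036] [64.8 62.5 90. ]
(560, 99, 80, 348) [ 0.7397 -0.4805] [358.5  72.9 106.9]
```

send_rows([
  [[0,-0.002,0.04],[0,0,0]],
  [[0,-0.002,0.08],[0,0,0]],
  [[0,-0.002,0.11],[0,0,0]],
  [[0,-0.002,0.13],[0,0,0]],
  [[0,-0.002,0.138],[0,0,0]],
  [[0,-0.002,0.138],[0,0,0]],
  [[0,-0.002,0.138],[0,0,0]],
])

```text
clock: 36.0
ee_pos: [0.4836, -0.404, 0.0071]
orientation: [[-0.0, 1.0, 0.002], [1.0, 0.0, -0.002], [-0.002, 0.002, -1.0]]
ft_force: [-0.3, -1.0, -0.6]
finger_gap: 0.0853
grip_force: 0.0
```

send_rows([
  [[0,0,0],[0,0,0]],
  [[0,0,0],[0,0,0]],
  [[0,0,0],[0,0,0]],
  [[0,0,0],[0,0,0]],
  [[0,0,0],[0,0,0]],
  [[0,0,0],[0,0,0]],
  [[0,0,0],[0,0,0]],
], hand=1)

```text
clock: 36.58
ee_pos: [0.4836, -0.4043, 0.0081]
orientation: [[0.0, 1.0, 0.003], [1.0, -0.0, -0.003], [-0.003, 0.003, -1.0]]
ft_force: [-2.3, 1.2, 11.2]
finger_gap: 0.0613
grip_force: 62.3
```

send_rows([
  [[0,0,-0.04],[0,0,0]],
  [[0,0,-0.08],[0,0,0]],
  [[0,0,-0.12],[0,0,0]],
  [[0,0,-0.16],[0,0,0]],
  [[0,0,-0.2],[0,0,0]],
  [[0,0,-0.22],[0,0,0]],
  [[0,0,-0.22],[0,0,0]],
  [[0,0,-0.22],[0,0,0]],
])

```text
clock: 37.25
ee_pos: [0.4828, -0.4038, 0.2276]
orientation: [[0.0, 1.0, 0.003], [1.0, -0.0, -0.003], [-0.003, 0.003, -1.0]]
ft_force: [-0.6, -0.2, -1.2]
finger_gap: 0.0608
grip_force: 66.0
```

Run:
```python
from h import *
s,p,R=pose(); print(s['clock'],p,s['ft_force'],s['finger_gap'])
plan([(.5495,.0165,p[2],90)])
```

```text
37.25 [ 0.48278504 -0.40380245  0.2275836 ] [-0.61634694 -0.2397351  -1.19872317] 0.060826400130129396
0 [0.4203, 0.0667, -0.0011] [0.2, 0.2, -0.0]
```

send_rows([
  [[0.42,0.0665,0],[0,0,0]],
  [[0.42,0.0665,0],[0,0,0]],
  [[0.42,0.0665,0],[0,0,0]],
  [[0.42,0.0665,0],[0,0,0]],
  [[0.42,0.0665,0],[0,0,0]],
  [[0.42,0.0665,0],[0,0,0]],
  [[0.42,0.0665,0],[0,0,0]],
  [[0.42,0.0665,0],[0,0,0]],
  [[0.42,0.0665,0],[0,0,0]],
  [[0.42,0.0665,0],[0,0,0]],
  [[0.42,0.0665,0],[0,0,0]],
  [[0.42,0.0665,0],[0,0,0]],
  [[0.42,0.0665,0],[0,0,0]],
  [[0.42,0.0665,0],[0,0,0]],
  [[0.42,0.0665,0.02],[0,0,0]],
  [[0.42,0.0665,0.035],[0,0,0]],
  [[0.42,0.0665,0.043],[0,0,0]],
  [[0.42,0.0665,0.043],[0,0,0]],
  [[0.42,0.0665,0.043],[0,0,0]],
])

```text
clock: 38.83
ee_pos: [0.5485, 0.0156, 0.1819]
orientation: [[0.002, 1.0, -0.001], [1.0, -0.002, -0.0], [-0.0, -0.001, -1.0]]
ft_force: [-0.1, 0.3, -0.6]
finger_gap: 0.0612
grip_force: 66.0
```

Run:
```python
from h import *
s,p,R=pose(); print(s['clock'],p,s['ft_force'],s['finger_gap'])
```

```text
38.8333 [0.54848686 0.0155626  0.18190694] [-0.11132852  0.33123834 -0.56676972] 0.06115794127665468
```

send_rows([
  [[0,0.0005,0.004],[0,0,0]],
  [[0,0.0005,0.008],[0,0,0]],
  [[0,0.0005,0.008],[0,0,0]],
  [[0,0.0005,0.008],[0,0,0]],
  [[0,0.0005,0.008],[0,0,0]],
])

```text
clock: 39.25
ee_pos: [0.5493, 0.0168, 0.1743]
orientation: [[-0.0, 1.0, 0.0], [1.0, 0.0, -0.0], [-0.0, 0.0, -1.0]]
ft_force: [-0.1, -0.1, -0.1]
finger_gap: 0.0607
grip_force: 66.0
```

send_rows([
  [[0,0,0],[0,0,0]],
  [[0,0,0],[0,0,0]],
  [[0,0,0],[0,0,0]],
  [[0,0,0],[0,0,0]],
  [[0,0,0],[0,0,0]],
  [[0,0,0],[0,0,0]],
  [[0,0,-0.02],[0,0,0]],
  [[0,0,-0.05],[0,0,0]],
  [[0,0,-0.08],[0,0,0]],
  [[0,0,-0.1],[0,0,0]],
  [[0,0,-0.1],[0,0,0]],
  [[0,0,-0.1],[0,0,0]],
  [[0,0,-0.1],[0,0,0]],
], hand=-1)

```text
clock: 40.33
ee_pos: [0.5488, 0.0164, 0.2734]
orientation: [[0.0, 1.0, -0.001], [1.0, -0.0, -0.0], [-0.0, -0.001, -1.0]]
ft_force: [0.3, 0.4, 0.0]
finger_gap: 0.0852
grip_force: 0.0
```

Run:
```python
from h import *
s,p,R=pose(); print(s['clock'],p)
c=shot('wrist'); d=shot('scene')
b=circ(c,(.5495,.018),.032,.185); print('bat',b)
z=cv2.resize(d['frame'][150:400,190:530],None,fx=1.2,fy=1.2)
cv2.imwrite('pics/w9.png',np.hstack([cv2.resize(c['frame'],(390,300)),z])[:,:,::-1])
```

```text
40.3333 [0.54878437 0.01644552 0.27342507]
bat [4.82523e+01 5.48500e-01 1.60000e-02]
```

View pics/w9.png

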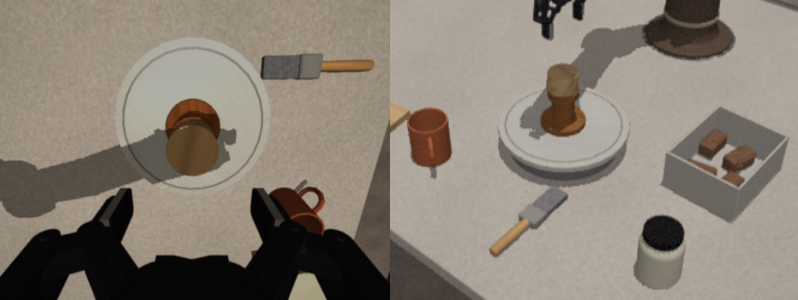

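The riser stands on the plate with both bats in one centred stack: (192,148) in the left half, (563,80) in the right. The lumps are in the bin, the jar, mug and brush are in place, and the gripper is clear.

```bash
python3 -c "
from station import r
print(r.job_done())"
```

```text
the job is handed in; nothing more can be done
None
```

I handed the job in at about 40 s: all four lumps are in the bin, the riser sits over the spindle, and both bats are stacked on it about 2 mm off centre; the hand-in gave no verdict.

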